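Load the sample holders and inspect one under the loupe

ROBOT

A 7-joint arm with a two-finger parallel gripper is mounted at the origin on the work surface. World frame = base frame: x ahead of the robot, y to its left, z up, the work surface at z = 0. Lengths are in m, angles in rad, forces in N, time in s.
With the tool pointing down it reaches from about 0.4 to 0.85 m from the base axis. Payload 4.5 kg.
Tool frame: the origin (TCP) lies at the very end of the fingers, on their centre line; the grasp point (between the pads) lies 19 mm behind it (r.pinch_z is the distance from the TCP to the grasp point, in m); z points along the fingers, y is the line along which they close (so a half turn about z gives the same grasp; the last joint's range is limited). The gripper opens to 88 mm and grips with 3 to 60 N. Pads are 18 mm wide; open, the fingers measure 123 mm over their backs; the gripper's body (75 mm by 187 mm) begins 45 mm behind the grasp point.
Start: joints at [-1.251, 0.689, -0.195, 1.565, 0.157, 0.902, -0.215], TCP at [0.176, 0.6, 0.239] pointing down, gripper open.
Joint ranges: [-3.01, 3.01], [-0.46, 2.08], [-1.47, 1.51], [0.13, 2.56], [-1, 4.14], [0.04, 2.09], [-2.66, 2.66]. Speed limits (rad/s): [2.57, 2.57, 3.14, 3.14, 3.14, 3.14, 3.14].

INTERFACE

Orientations are given as a rotation vector (axis times angle).
In Python, from plant import r, camera, get_calibration, ticket, spotter gives the robot as it stands.
- The arm moves only by the tool jog_arm, never from a script. Its argument "steps" is a list of rows, each a list of 2 entries, a list of its own where there are three numbers: the shift along the tool's x, y, z in m, then the turn, a rotation vector about the tool's x, y, z in degrees. A call has 1 to 5 rows; each row shifts and turns the commanded pose from where the row before left it, along the tool's axes as they then stand; what a row does not reach is not made up. A row lasts 1/10 s, in which the tool goes at most 50 mm and 8.59 degrees, less where a joint would pass 70% of its speed; a pose out of reach is approached as far as the arm can. A call with a gripper value outside its range is refused whole. "fingers" is the closure, from 0 (fully open) to 1 (shut), set as the call begins (left out, the last holds). The fingers move at their own pace and stop on an object; "newtons" is the grip in N (left out, the last holds). Time passes only in rows, so rows that do not move let the fingers close. It gives the time, the measured TCP pose, the force, the opening and the grip force at its end, in the units of the state.
- r.state(): the state, without advancing time (a new reading comes with each control period).
- camera(name): name is "scene" or "top" or "wrist"; returns the picture (384x512x3 uint8, red, green, blue); there is no depth.
- get_calibration(name): a dict with "mtx" (3x3 intrinsics, pixels), "D" ([k1, k2, p1, p2, k3] as OpenCV has them; the pictures are not rectified), "rvec" (rotation vector, rad) and "tvec" (3), from world to camera coordinates, as OpenCV has them. Camera axes: x right, y down, z forward; pixel columns grow to the right and rows downward; lengths in m; the calibration is good to about 2 mm. A picture is of the moment at which its call begins: read the wrist's pose just before it. get_calibration takes no time and is no camera call; for the wrist camera it gives the pose at the moment of the call.
- ticket.hand_in(): hands the job in; it is judged then, once.
Trained networks look in the newest picture that a camera, given by its name, has taken for a name from the list of things; names that differ only in an ending like _2 or _b are one class to them, and where a whole thing is asked for, a point or a joint stands for the part that bears it (a point fixed in the world has none). Each returns a list of dicts, best first, with "conf" (0 to 1); they miss things now and then, are a little off and sometimes report something else, mostly with a low value. They report only what shows in the picture. A call takes as long as a camera call. They do not tell look-alikes from the thing itself.
- spotter.look_for(camera, name): "bbox" ([left, top, right, bottom] in pixels, round what is visible of it).
- spotter.regions_of(camera, name): "mask" (384x512 bool, what is visible of it) and "bbox" ([left, top, right, bottom] in pixels, round what is visible of it).
The state is a dict: "time": time; "joints": joint angles; "qd": joint speeds; "tau": joint torques, N m; "position": TCP position; "tcp_rot": TCP orientation; "contact_force": force on the tool from outside, world axes, zero at the start; "moment": the same for the moment, N m; "finger_gap": finger opening in m; "grasp_force": force on a finger pad.
Only numpy, scipy, OpenCV 4.12 (cv2) and the standard library are available. Lean on these libraries where they do the work, as an engineer would, in place of code of your own. Each camera call takes 0.05 s, during which the arm holds its last target. There are 200 camera calls.

TASK

Put the red-lidded and the blue-lidded sample holders that stand on the bench upright into the two empty cells of the grey divided tray, one per cell, and let go of them. Then take the loupe from its rest and hold it still and level, its lens centred over the red-lidded holder in the tray and at the height of the yellow pointer on the focus gauge, and finish while still holding it there. Do not move the pointer, do not tip any holder over, and leave everything else where it stands.

Things in the scene. Friction and masses are not known exactly. Their poses are not given: they have to be found in the camera images.
- tray: grey open tray fixed to the bench, 140 x 140 mm, 28 mm high, walls and the crossing dividers 4 mm thick, floor 4 mm thick; four square cells 64 mm wide, their centres at x = +-34 mm, y = +-34 mm in the tray's frame. The two cells at x = +34 mm hold the green- and yellow-lidded holders; the two at x = -34 mm are empty. Origin at the centre of the underside, on the bench; it may be turned by any angle about the vertical
- holder_red: a turned aluminium sample holder with a white plastic cup, 66 mm tall in all. From its underside up: foot disc 52 mm across, 6 mm thick; thin stem; flange 44 mm across at 14 to 18 mm height; then the round cup, 32 mm across from 18 to 66 mm height, of which the top 6 mm is the red lid. About 0.12 kg. Origin at the centre of the underside, z up; stands loose on the bench
- holder_blue: a turned aluminium sample holder with a white plastic cup, 66 mm tall in all. From its underside up: foot disc 52 mm across, 6 mm thick; thin stem; flange 44 mm across at 14 to 18 mm height; then the round cup, 32 mm across from 18 to 66 mm height, of which the top 6 mm is the blue lid. About 0.12 kg. Origin at the centre of the underside, z up; stands loose on the bench
- holder_green: a turned aluminium sample holder with a white plastic cup, 66 mm tall in all. From its underside up: foot disc 52 mm across, 6 mm thick; thin stem; flange 44 mm across at 14 to 18 mm height; then the round cup, 32 mm across from 18 to 66 mm height, of which the top 6 mm is the green lid. About 0.12 kg. Origin at the centre of the underside, z up; already stands in the tray, leave it there
- holder_yellow: a turned aluminium sample holder with a white plastic cup, 66 mm tall in all. From its underside up: foot disc 52 mm across, 6 mm thick; thin stem; flange 44 mm across at 14 to 18 mm height; then the round cup, 32 mm across from 18 to 66 mm height, of which the top 6 mm is the yellow lid. About 0.12 kg. Origin at the centre of the underside, z up; already stands in the tray, leave it there
- loupe: reading loupe of about 0.1 kg: a straight dark wooden handle, 16 mm wide and 20 mm high, along the loupe's x axis from x = -60 to +50 mm, then a steel ring of 66 mm outer diameter, 12 mm high, with the glass lens. Origin in the underside of the handle, near the balance point, a good place to grip; x points along the handle towards the lens, z up (the lens's axis) when level. It lies level on its rest, the handle's underside 30 mm above the bench
- lens (a point): centre of the loupe's lens: 85 mm along +x and 10 mm up from the loupe's origin (the lens's mid-plane is the handle's mid-height)
- rest: black rest for the loupe fixed to the bench: a 6 mm base plate 190 x 70 mm with a forked support 36 mm wide (prongs to 39 mm height, a 25 mm wide slot) under the handle at x = -55 to -41 mm and a block under the lens ring at x = 68 to 108 mm; the handle is free on both sides and below between them, down to the plate. Origin on the bench below the loupe's origin, same axes
- gauge: focus gauge fixed to the bench behind the tray: dark base 70 x 70 mm, 14 mm high, and an upright steel rod 10 mm thick up to 224 mm. Origin at the centre of the underside
- mark (a point): the yellow pointer of the gauge: centre of a 6 mm thick bar that sticks out about 40 mm from the rod towards the robot, on a yellow collar that slides stiffly on the rod; its height above the bench (125 to 185 mm) is the focal height at which the lens centre has to be held
- bottle: amber jar, 58 mm across, 80 mm tall, a bystander; origin under its centre
- beaker: glass beaker, 68 mm across, 85 mm tall, a bystander; origin under its centre
- tin: aluminium tin, 60 mm across, 50 mm tall, a bystander; origin under its centre
- weight: brass weight, 32 mm across, 46 mm tall, a bystander; origin under its centre
- spoon: steel spoon 150 mm long lying on the bench, a bystander; x along it
Things that resemble listed ones, but are neither listed nor needed, are in the scene too. What is shaped like the loupe but purple is not meant.

How it is judged:
By the outcome, as a careful person would: the job done as asked, in the order asked, and still so for the second after the job is handed in, while the arm keeps its last pose, push and grip.
It also fails if it takes over 67 s, if anything falls off the work surface, if the arm or the gripper's body presses on something with over 40 N, if the wrist force passes 120 N, or if a joint passes its speed limit or range.

## Working session

There is one attempt and no reset: what is moved stays moved. The work goes in short steps, Python scripts to look and compute and a tool call to move; the robot and the scene stay as the last step left them, time stands still between calls to the robot, and variables do not carry over. Pictures are saved under pics/ and viewed, at most 10 in all, crops included, and the job is handed in when it is done.

Besides the shell and the picture viewer there is one more tool, called after "Emit:" in YAML: its name, and indented under it one key for each argument. jog_arm: Moves the arm, as the interface text tells. Its arguments: {"type":"object","properties":{"steps":{"type":"array"},"fingers":{"type":"number"},"newtons":{"type":"number"}},"required":["steps"]}

```bash
mkdir -p pics; ls; python3 - <<'E'
from plant import r,camera,get_calibration,spotter
import cv2,numpy as np
s=r.state();print(s['time'],s['position'],s['tcp_rot'],r.pinch_z)
ims=[]
for c in("scene","top"):
    im=camera(c);cv2.imwrite(f'pics/{c}0.png',im[:,:,::-1])
    k=get_calibration(c);print(c,{a:np.round(np.array(b),4).tolist() for a,b in k.items()})
    for n in("tray","holder_red","loupe","rest","gauge","mark","lens","bottle","beaker","tin","weight","spoon"):
        print(n,[(np.round(d['bbox']).astype(int).tolist(),round(d['conf'],2)) for d in spotter.look_for(c,n)][:6])
E
```

```text
pics
0.0 [0.17608286 0.59902125 0.23793233] [-4.47264052e-01 -3.10948501e+00  2.86820217e-03] 0.0187
scene {'mtx': [[380.8181, 0.0, 259.2186], [0.0, 380.8181, 192.3212], [0.0, 0.0, 1.0]], 'D': [-0.1095, 0.0, 0.0, 0.0, 0.0], 'rvec': [2.3981, 0.7308, -0.221], 'tvec': [-0.4009, -0.1602, 1.24]}
tray [([263, 186, 329, 245], 0.64), ([167, 266, 235, 301], 0.22)]
holder_red [([326, 149, 346, 177], 0.7), ([370, 188, 390, 214], 0.45)]
loupe [([166, 265, 236, 304], 0.86), ([112, 210, 147, 263], 0.79)]
rest [([164, 260, 239, 311], 0.86)]
gauge [([354, 193, 394, 257], 0.97)]
mark [([372, 198, 392, 214], 0.7)]
lens [([170, 268, 235, 301], 0.97), ([116, 212, 146, 264], 0.94)]
bottle [([376, 147, 396, 173], 0.86), ([165, 265, 239, 300], 0.71)]
beaker [([298, 307, 327, 344], 0.75)]
tin [([369, 190, 390, 212], 0.83), ([285, 183, 302, 207], 0.53)]
weight [([196, 221, 209, 233], 0.46)]
spoon [([223, 176, 269, 198], 0.85)]
top {'mtx': [[427.3106, 0.0, 258.0217], [0.0, 427.3106, 185.6198], [0.0, 0.0, 1.0]], 'D': [-0.0754, 0.0, 0.0, 0.0, 0.0], 'rvec': [2.1185, -2.0845, 0.2321], 'tvec': [-0.0153, 0.5203, 1.1265]}
tray [([216, 150, 266, 200], 0.71)]
holder_red [([158, 155, 174, 175], 0.5), ([156, 202, 179, 217], 0.2)]
loupe [([335, 172, 363, 235], 0.97), ([339, 267, 376, 328], 0.76)]
rest [([331, 180, 372, 243], 0.78)]
gauge [([218, 67, 241, 118], 0.68)]
mark [([156, 153, 173, 176], 0.32)]
lens [([340, 266, 375, 328], 0.97), ([339, 173, 367, 234], 0.72)]
bottle [([126, 110, 153, 132], 0.73)]
beaker [([221, 177, 240, 196], 0.73), ([322, 92, 348, 125], 0.62)]
tin [([173, 102, 199, 123], 0.65)]
weight []
spoon [([236, 212, 249, 258], 0.6)]
```

```bash
python3 - <<'E'
import cv2
a=cv2.imread('pics/scene0.png');b=cv2.imread('pics/top0.png')
cv2.imwrite('pics/s1.png',cv2.resize(a[130:360,90:410],(800,575),interpolation=cv2.INTER_CUBIC))
cv2.imwrite('pics/t1.png',cv2.resize(b[60:340,110:390],(600,600),interpolation=cv2.INTER_CUBIC))
E
```

```text
(no output)
```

View pics/s1.png

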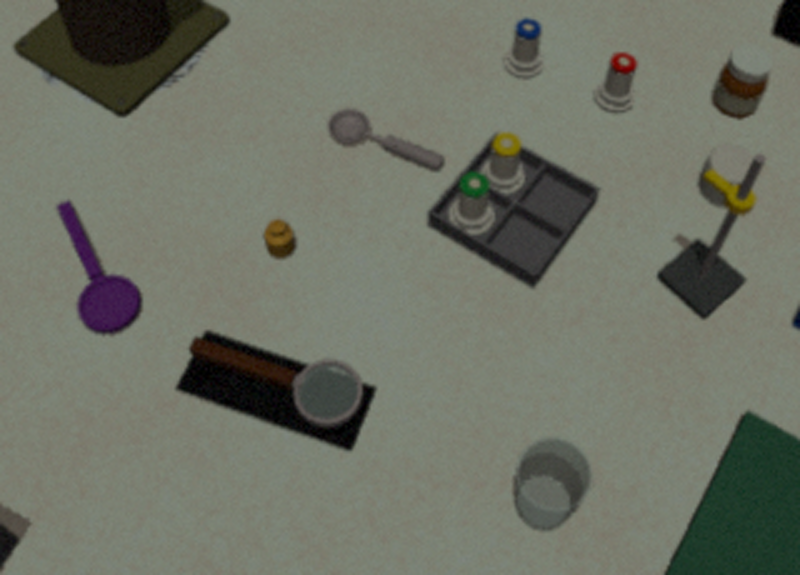

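View pics/t1.png

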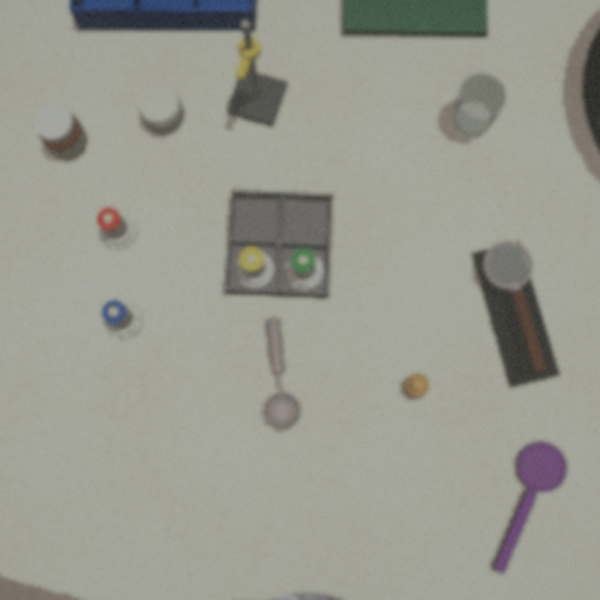

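Scene crop: real loupe with brown handle at (330,390), purple look-alike at (108,300). Red holder at (623,63) and blue at (527,28). The green/yellow holders (474,183)/(507,146) are in the tray and the empty cells are on its far side. Gauge pointer tip is at (708,177). The blue bin and green mat at the top are not needed. The top crop agrees: red (109,219), blue (115,313), loupe lens (508,265), purple (540,467), weight (416,385).

```bash
cat > h.py <<'E'
import numpy as np,cv2
from scipy.spatial.transform import Rotation as R
from scipy.optimize import least_squares
from plant import r,camera,get_calibration,spotter
def cal(c):
    k=get_calibration(c);return [np.array(k[a],float) for a in("rvec","tvec","mtx","D")]
def proj(P,k): return cv2.projectPoints(np.atleast_2d(np.array(P,float)),*k)[0][:,0]
def ray(px,k):
    u=cv2.undistortPoints(np.array(px,float).reshape(1,1,2),k[2],k[3])[0,0]
    Rm=cv2.Rodrigues(k[0])[0];return -Rm.T@k[1].ravel(),Rm.T@np.array([u[0],u[1],1])
def onz(px,k,z):
    o,d=ray(px,k);return o+d*(z-o[2])/d[2]
def tri(obs):
    A=np.zeros((3,3));b=np.zeros(3)
    for px,k in obs:
        o,d=ray(px,k);d/=np.linalg.norm(d);M=np.eye(3)-np.outer(d,d);A+=M;b+=M@o
    return np.linalg.solve(A,b)
def blob(im,col,box=None):
    h=cv2.cvtColor(im,cv2.COLOR_RGB2HSV).astype(int);H,S,V=h[...,0],h[...,1],h[...,2]
    m={'red':((H<8)|(H>172)),'blue':(H>100)&(H<125),'yellow':(H>20)&(H<34),'green':(H>50)&(H<90)}[col]&(S>120)&(V>50)
    if box:
        z=np.zeros_like(m);l,t,rr,bb=box;z[t:bb,l:rr]=1;m&=z
    return m.astype(np.uint8)
def biggest(m):
    n,l,s,c=cv2.connectedComponentsWithStats(m);
    if n<2:return None
    i=1+np.argmax(s[1:,4]);return s[i],c[i],l==i
E
python3 - <<'E'
from h import *
S=cv2.imread('pics/scene0.png')[:,:,::-1];T=cv2.imread('pics/top0.png')[:,:,::-1]
ks,kt=cal('scene'),cal('top')
sc=lambda x,y:(90+x*.4,130+y*.4); tc=lambda x,y:(110+x*280/600,60+y*280/600)
for n,a,b in (('red',(623,63),(109,219)),('blue',(527,28),(115,313)),('green',(474,183),(303,262)),('yellow',(507,146),(251,260))):
    obs=[]
    for im,p,k in((S,sc(*a),ks),(T,tc(*b),kt)):
        x,y=map(int,p);q=biggest(blob(im,n,(x-10,y-10,x+11,y+11)))
        bx=q[0];c=(bx[0]+bx[2]/2-.5,bx[1]+bx[3]/2-.5);obs.append((c,k));print(n,bx,onz(c,k,.064).round(4) )
    print(n,'tri',tri(obs).round(4))
P=[tri([(sc(*a),ks),(tc(*b),kt)]) for a,b in (((708,177),(242,75)),((740,200),(250,50)))]
print('pointer tip,collar',np.round(P,4))
print('gauge base',onz(tc(258,98),kt,.014).round(3),onz(sc(703,278),ks,.014).round(3))
for q in((233,192),(332,196),(328,298),(224,295)):print('tray',onz(tc(*q),kt,.028).round(4))
for q in((508,265),(540,370),(518,292)):print('loupe',onz(tc(*q),kt,.042).round(4))
for q in((329,393),(196,346),(293,377)):print('loupe s',onz(sc(*q),ks,.042).round(4))
E
```

```text
red [335 151  10   9  57] [0.5895 0.2712 0.064 ]
red [156 158   9   9  39] [0.5828 0.2694 0.064 ]
red tri [0.5865 0.2724 0.0599]
blue [297 138   9   8  42] [0.4657 0.254  0.064 ]Traceback (most recent call last):
  File "<stdin>", line 9, in <module>
TypeError: 'NoneType' object is not subscriptable
```

```bash
sed -i 's/(S>120)&(V>50)/(S>85)\&(V>40)/;s/H>100)&(H<125/H>98)\&(H<130/' h.py
python3 - <<'E'
from h import *
S=cv2.imread('pics/scene0.png')[:,:,::-1];T=cv2.imread('pics/top0.png')[:,:,::-1]
ks,kt=cal('scene'),cal('top')
sc=lambda x,y:(90+x*.4,130+y*.4); tc=lambda x,y:(110+x*280/600,60+y*280/600)
for n,a,b in (('red',(623,63),(109,219)),('blue',(527,28),(115,313)),('green',(474,183),(303,262)),('yellow',(507,146),(251,260))):
    obs=[]
    for im,p,k in((S,sc(*a),ks),(T,tc(*b),kt)):
        x,y=map(int,p);q=biggest(blob(im,n,(x-10,y-10,x+11,y+11)))
        if q is None: print(n,'none');continue
        bx=q[0];c=(bx[0]+bx[2]/2-.5,bx[1]+bx[3]/2-.5);obs.append((c,k));print(n,bx,onz(c,k,.064).round(4) )
    print(n,'tri',tri(obs).round(4) if len(obs)>1 else '')
P=[tri([(sc(*a),ks),(tc(*b),kt)]) for a,b in (((708,177),(242,75)),((740,200),(250,50)))]
print('pointer tip,collar',np.round(P,4))
print('gauge base',onz(tc(258,98),kt,.014).round(3),onz(sc(703,278),ks,.014).round(3))
for q in((233,192),(332,196),(328,298),(224,295)):print('tray',onz(tc(*q),kt,.028).round(4))
for q in((508,265),(540,370),(518,292)):print('loupe',onz(tc(*q),kt,.042).round(4))
for q in((329,393),(196,346),(293,377)):print('loupe s',onz(sc(*q),ks,.042).round(4))
k=cal('wrist');s=r.state();Rt=R.from_rotvec(s['tcp_rot']).as_matrix();Rc=cv2.Rodrigues(k[0])[0]
print('tool R',Rt.round(3));print('cam in tool',(Rt.T@(-Rc.T@k[1].ravel()-s['position'])).round(4),'cam axes',(Rt.T@Rc.T).round(3))
E
```

```text
red [334 151  11   9  67] [0.5883 0.2703 0.064 ]
red [155 157  11  11  75] [0.5828 0.2694 0.064 ]
red tri [0.5858 0.2718 0.0602]
blue [297 138   9   8  51] [0.4657 0.254  0.064 ]
blue [159 201   9  10  42] [0.4592 0.2527 0.064 ]
blue tri [0.4622 0.2557 0.0595]
green [273 198  13  11  89] [0.532  0.0177 0.064 ]
green [247 180   9   6  15] [0.5278 0.0126 0.064 ]
green tri [0.5301 0.0147 0.0647]
yellow [286 183  13  10  95] [0.5341 0.0833 0.064 ]
yellow [222 175  10  12  84] [0.5324 0.0806 0.064 ]
yellow tri [0.5333 0.0815 0.0648]
pointer tip,collar [[0.7481 0.0921 0.1561]
 [0.7843 0.0841 0.1549]]
gauge base [0.776 0.081 0.014] [0.789 0.082 0.014]
tray [0.6329 0.1092 0.028 ]
tray [ 0.6293 -0.0251  0.028 ]
tray [ 0.4887 -0.0216  0.028 ]
tray [0.4905 0.1158 0.028 ]
loupe [ 0.5339 -0.2581  0.042 ]
loupe [ 0.3958 -0.2956  0.042 ]
loupe [ 0.4978 -0.2702  0.042 ]
loupe s [ 0.5419 -0.2556  0.042 ]
loupe s [ 0.4042 -0.2904  0.042 ]
loupe s [ 0.5034 -0.262   0.042 ]
tool R [[-0.959  0.282 -0.   ]
 [ 0.282  0.959  0.   ]
 [ 0.     0.    -1.   ]]
cam in tool [ 0.0664 -0.0017 -0.1457] cam axes [[-0.002 -0.966 -0.257]
 [ 1.    -0.002 -0.   ]
 [-0.    -0.257  0.966]]
```

Emit:
jog_arm:
  steps:
    - [[-0.043, -0.0224, 0.002], [0, 0, 0]]
    - [[-0.043, -0.0224, 0.002], [0, 0, 0]]
    - [[-0.043, -0.0224, 0.002], [0, 0, 0]]
    - [[-0.043, -0.0224, 0.002], [0, 0, 0]]
    - [[-0.043, -0.0224, 0.002], [0, 0, 0]]
  fingers: 0

```text
time: 1.8
position: [0.3522, 0.4303, 0.2289]
tcp_rot: [0.447, 3.109, 0.001]
contact_force: [0.2, 0.0, -0.8]
finger_gap: 0.0884
grasp_force: 0.0
```

Emit:
jog_arm:
  steps:
    - [[-0.043, -0.0224, 0.002], [0, 0, 0]]
    - [[-0.043, -0.0224, 0.002], [0, 0, 0]]
    - [[-0.043, -0.0224, 0.002], [0, 0, 0]]
    - [[-0.043, -0.0224, 0.002], [0, 0, 0]]
    - [[-0.043, -0.0224, 0.002], [0, 0, 0]]

```text
time: 2.3
position: [0.527, 0.262, 0.2188]
tcp_rot: [0.447, 3.109, 0.001]
contact_force: [0.7, 0.3, 0.0]
finger_gap: 0.0882
grasp_force: 0.0
```

Emit:
jog_arm:
  steps:
    - [[0, 0, 0], [0, 0, 0]]
    - [[0, 0, 0], [0, 0, 0]]
    - [[0, 0, 0], [0, 0, 0]]

```text
time: 2.6
position: [0.5245, 0.2651, 0.2188]
tcp_rot: [-0.444, -3.109, -0.002]
contact_force: [-0.4, 1.2, -0.1]
finger_gap: 0.0883
grasp_force: 0.0
```

```bash
cat > w.py <<'E'
from h import *
import sys
def look(name=None):
    s=r.state();k=cal('wrist');im=camera('wrist')
    if name: cv2.imwrite(f'pics/{name}.png',im[:,:,::-1])
    Rt=R.from_rotvec(s['tcp_rot']).as_matrix()
    return s,k,im,Rt
def lid(im,k,c,z=.066):
    """lid centre: fit x,y so that the projected lid outline hull matches the blob's box"""
    q=biggest(blob(im,c))
    if q is None or q[0][4]<40:return None
    b=q[0];t=np.array([b[0]-.5,b[1]-.5,b[0]+b[2]-.5,b[1]+b[3]-.5]);a=np.linspace(0,6.28,60)
    def f(p):
        P=[[p[0]+.016*np.cos(x),p[1]+.016*np.sin(x),h] for x in a for h in(z,z-.006)]
        u=proj(P,k);return np.r_[u.min(0),u.max(0)]-t
    s=least_squares(f,onz(q[1],k,z)[:2]);return s.x.round(4),s.fun.round(1),b
E
python3 - <<'E'
from w import *
s,k,im,Rt=look('w1');print(s['position'],s['time'])
for c in('red','blue'):
    l=lid(im,k,c);print(c,l)
    if l: print('  tool delta to grasp',(Rt.T@(np.r_[l[0],.031]-s['position'])).round(4))
E
```

```text
[0.52448053 0.26513067 0.21879672] 2.6
red (array([0.5842, 0.2681]), array([-0.6, -0.5,  0.6,  0.5]), array([261, 216,  31,  31, 647], dtype=int32))
  tool delta to grasp [-0.0567  0.0194  0.1878]
blue (array([0.4604, 0.2532]), array([-0.3, -0.6,  0.3,  0.6]), array([207,  97,  35,  35, 789], dtype=int32))
  tool delta to grasp [ 0.058  -0.0296  0.1878]
```

View pics/w1.png

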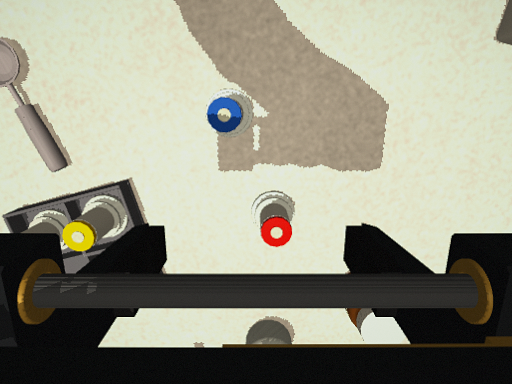

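Wrist view: red lid at (276,232) and blue at (224,114), both with the flange and foot of a real holder. Fingers straddle the red side.

Emit:
jog_arm:
  steps:
    - [[-0.0284, 0.0097, 0.02], [0, 0, 0]]
    - [[-0.0283, 0.0097, 0.02], [0, 0, 0]]
    - [[0, 0, 0.02], [0, 0, 0]]
    - [[0, 0, 0.02], [0, 0, 0]]
    - [[0, 0, 0], [0, 0, 0]]

```text
time: 3.15
position: [0.5825, 0.2671, 0.1362]
tcp_rot: [-0.442, -3.105, 0.004]
contact_force: [0.1, 0.2, -0.5]
finger_gap: 0.088
grasp_force: 0.0
```

Emit:
jog_arm:
  steps:
    - [[0, 0, 0.03], [0, 0, 0]]
    - [[0, 0, 0.03], [0, 0, 0]]
    - [[0, 0, 0.03], [0, 0, 0]]
    - [[0, 0, 0.018], [0, 0, 0]]
    - [[0, 0, 0], [0, 0, 0]]

```text
time: 3.65
position: [0.5837, 0.2665, 0.0292]
tcp_rot: [-0.445, -3.107, 0.003]
contact_force: [0.2, 0.9, 0.6]
finger_gap: 0.0881
grasp_force: 0.0
```

Emit:
jog_arm:
  steps:
    - [[0, 0, 0], [0, 0, 0]]
    - [[0, 0, 0], [0, 0, 0]]
    - [[0, 0, 0], [0, 0, 0]]
    - [[0, 0, 0], [0, 0, 0]]
    - [[0, 0, 0], [0, 0, 0]]
  fingers: 1
  newtons: 20

```text
time: 4.15
position: [0.5858, 0.2663, 0.0313]
tcp_rot: [0.447, 3.109, 0.001]
contact_force: [-0.5, -0.1, 0.2]
finger_gap: 0.0503
grasp_force: 0.0
```

Emit:
jog_arm:
  steps:
    - [[0, 0, 0], [0, 0, 0]]
    - [[0, 0, 0], [0, 0, 0]]
    - [[0, 0, 0], [0, 0, 0]]
    - [[0, 0, 0], [0, 0, 0]]
    - [[0, 0, 0], [0, 0, 0]]

```text
time: 4.65
position: [0.5857, 0.2666, 0.0309]
tcp_rot: [0.447, 3.109, 0.001]
contact_force: [0.6, 0.3, 0.6]
finger_gap: 0.0313
grasp_force: 20.0
```

Emit:
jog_arm:
  steps:
    - [[0, 0, -0.02], [0, 0, 0]]
    - [[0, 0, -0.03], [0, 0, 0]]
    - [[0, 0, -0.03], [0, 0, 0]]
    - [[0, 0, -0.03], [0, 0, 0]]
    - [[0, 0, -0.01], [0, 0, 0]]

```text
time: 5.15
position: [0.5867, 0.2666, 0.1534]
tcp_rot: [0.447, 3.106, 0.004]
contact_force: [0.4, 1.0, -0.3]
finger_gap: 0.0316
grasp_force: 20.0
```

Emit:
jog_arm:
  steps:
    - [[-0.016, -0.0486, -0.006], [0, 0, 0]]
    - [[-0.016, -0.0486, -0.006], [0, 0, 0]]
    - [[-0.016, -0.0486, -0.006], [0, 0, 0]]
    - [[-0.016, -0.0486, -0.006], [0, 0, 0]]
    - [[-0.016, -0.0486, -0.006], [0, 0, 0]]

```text
time: 5.65
position: [0.5924, 0.0157, 0.1788]
tcp_rot: [-0.447, -3.107, 0.001]
contact_force: [0.6, -0.7, -1.2]
finger_gap: 0.0312
grasp_force: 20.0
```

Emit:
jog_arm:
  steps:
    - [[0, 0, 0], [0, 0, 0]]
    - [[0, 0, 0], [0, 0, 0]]
    - [[0, 0, 0], [0, 0, 0]]

```text
time: 5.95
position: [0.5929, 0.0196, 0.179]
tcp_rot: [-0.444, -3.108, -0.002]
contact_force: [-0.2, 0.8, -1.5]
finger_gap: 0.0314
grasp_force: 20.0
```

```bash
python3 - <<'E'
from w import *
s,k,im,Rt=look('w2');print(s['position'],s['time'])
for c in('yellow','green'): print(c,lid(im,k,c,.070))
print('held',lid(im,k,'red',s['position'][2]+.035))
T=camera('top');cv2.imwrite('pics/top2.png',T[:,:,::-1])
E
```

```text
[0.59289075 0.01964808 0.17904322] 5.95
yellow (array([0.5321, 0.0784]), array([ 0.1, -0.4, -0.1,  0.4]), array([ 287,   72,   43,   43, 1245], dtype=int32))
green (array([0.5311, 0.0117]), array([-0.7, -0.6,  0.8,  0.7]), array([ 205,   97,   40,   41, 1096], dtype=int32))
held (array([0.5831, 0.0206]), array([ -1.2, -20.1,   1.2,  22.2]), array([ 214,  235,   82,   40, 2313], dtype=int32))
```

View pics/w2.png

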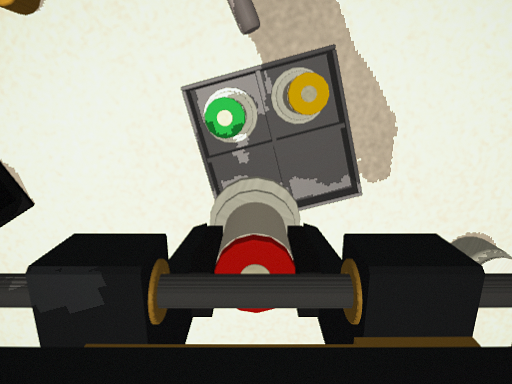

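```bash
python3 - <<'E'
from w import *
s=r.state();k=cal('wrist');Rt=R.from_rotvec(s['tcp_rot']).as_matrix()
px=np.array([(334.5,45.5),(182,88),(361,193)])
loc=np.array([(.07,-.07,.028),(.07,.07,.028),(-.07,-.07,.028)])
def W(p,l): return np.c_[np.array(l)@np.eye(3)]@R.from_euler('z',p[2]).as_matrix().T+[p[0],p[1],0]
f=lambda p:(proj(W(p,loc),k)-px).ravel()
q=least_squares(f,[.56,.045,3.12]);print(q.x.round(4),np.degrees(q.x[2]),q.fun.round(1))
for y in(.034,-.034):
    c=W(q.x,[[-.034,y,.004]])[0];print(c.round(4),(Rt.T@(np.r_[c[:2],.036]-s['position'])).round(4))
print(s['position'], W(q.x,[[.034,.034,0],[.034,-.034,0]]).round(4))
E
cat > fit.py <<'E'
E
rm fit.py
```

```text
[0.5678 0.0459 3.1147] 178.4599220107883 [ 0.6 -1.6 -2.6 -0.5  2.2  3. ]
[0.6009 0.011  0.004 ] [-0.0103 -0.007   0.1433]
[0.6027 0.0789 0.004 ] [0.0069 0.0588 0.1434]
[0.5930667  0.02034609 0.17931342] [[0.5329 0.0128 0.    ]
 [0.5347 0.0808 0.    ]]
```

Wrist view: tray with green (224,118) and yellow (308,94), empty cells on the far side, held red holder at (255,260). The corner fit is loose, so I'm zooming in.

```bash
python3 - <<'E'
from w import *
im=cv2.imread('pics/w2.png');cv2.imwrite('pics/w2c.png',cv2.resize(im[35:215,170:410],(800,600),interpolation=cv2.INTER_CUBIC))
k=cal('wrist')
for p in((334.5,45.5),(182,88),(361,193)):print(onz(p,k,.028).round(4))
E
```

```text
[0.5008 0.117  0.028 ]
[ 0.497  -0.0202  0.028 ]
[0.6362 0.1125 0.028 ]
```

View pics/w2c.png

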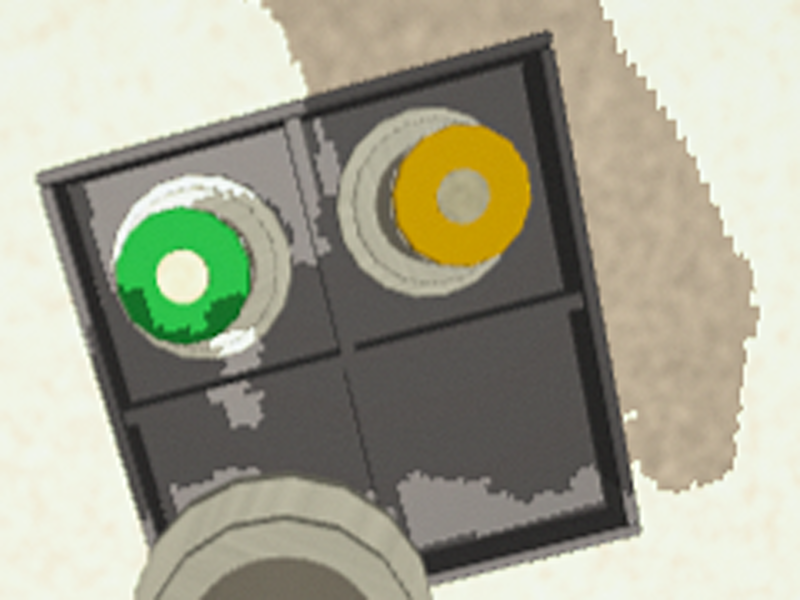

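Tray crop: rim corners at crop (38,178), (549,33), (638,528), divider cross (347,348); both feet look centred in their cells. Cell x is uncertain by a few mm, so I'll hover low and check there.

Emit:
jog_arm:
  steps:
    - [[-0.004, -0.003, 0.025], [0, 0, 0]]
    - [[-0.0042, -0.0035, 0.03], [0, 0, 0]]
    - [[0, 0, 0.03], [0, 0, 0]]
    - [[0, 0, 0.024], [0, 0, 0]]
    - [[0, 0, 0], [0, 0, 0]]

```text
time: 6.55
position: [0.5968, 0.011, 0.0676]
tcp_rot: [-0.442, -3.104, 0.001]
contact_force: [-0.8, -0.5, -1.2]
finger_gap: 0.0314
grasp_force: 20.0
```

Emit:
jog_arm:
  steps:
    - [[0, 0, 0], [0, 0, 0]]
    - [[0, 0, 0], [0, 0, 0]]

```text
time: 6.75
position: [0.6006, 0.0104, 0.0722]
tcp_rot: [0.445, 3.107, 0.001]
contact_force: [-0.3, -0.0, -1.7]
finger_gap: 0.0314
grasp_force: 20.0
```

```bash
python3 - <<'E'
from w import *
s,k,im,Rt=look('w3');print(s['position'],s['time'])
a=cv2.resize(im[0:300,130:430],(600,600),interpolation=cv2.INTER_CUBIC)
cv2.imwrite('pics/w3c.png',a[:,:,::-1])
E
```

```text
[0.60058324 0.01035347 0.07218435] 6.75
```

View pics/w3c.png

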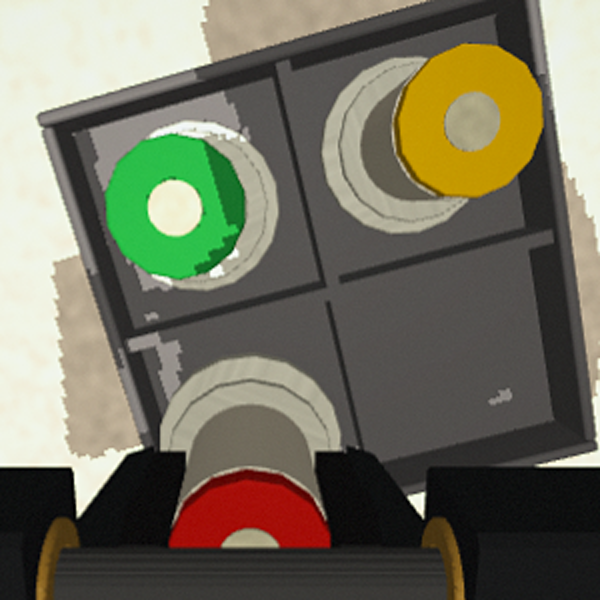

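Crop: red holder hovering over the empty cell next to green, foot's near edge at (250,356). Tray corners are (40,118) and (595,447), cross (327,290).

```bash
python3 - <<'E'
from w import *
s=r.state();k=cal('wrist');Rt=R.from_rotvec(s['tcp_rot']).as_matrix()
px=np.array([(150,59),(427.5,223.5),(293.3,146),(399.5,-.5)])
loc=np.array([(.07,.07,.028),(-.07,-.07,.028),(0,0,.028),(.07,-.07,.028)])
W=lambda p,l:np.array(l)@R.from_euler('z',p[2]).as_matrix().T+[p[0],p[1],0]
for sel in([0,1],[0,1,2],[0,1,2,3]):
    q=least_squares(lambda p:(proj(W(p,loc[sel]),k)-px[sel]).ravel(),[.56,.045,3.12]);print(q.x.round(4),q.fun.round(1))
    print(W(q.x,[[-.034,.034,0],[-.034,-.034,0]]).round(4))
z0=s['position'][2]-.031;a=np.linspace(0,6.28,90)
def edge(p):
    u=proj([[p[0]+.026*np.cos(x),p[1]+.026*np.sin(x),z0+h] for x in a for h in(0,.006)],k);return u
# near edge row 178; left side col 130+160/2=210 ; right side col 130+342/2=301
f=lambda p:[edge(p)[:,1].min()-178,edge(p)[:,0].min()-210,edge(p)[:,0].max()-301]
q=least_squares(f,s['position'][:2]);print('foot',q.x.round(4),q.fun.round(1),s['position'])
E
```

```text
[0.5676 0.0453 3.1132] [-3.  -1.4  3.4  2.6]
[[0.6006 0.0104 0.    ]
 [0.6025 0.0784 0.    ]]
[0.567  0.0444 3.114 ] [-5.1 -1.8  1.9  2.1  3.7  1.1]
[[0.6    0.0094 0.    ]
 [0.6019 0.0774 0.    ]]
[0.5691 0.0438 3.0941] [-3.1 -0.7 -0.5  7.9  3.7  4.9  0.1 -8.4]
[[0.6015 0.0082 0.    ]
 [0.6047 0.0761 0.    ]]
foot [0.6   0.009] [ 0.  -0.4  0.4] [0.60063549 0.01011726 0.07233633]
```

Emit:
jog_arm:
  steps:
    - [[0, 0, 0.012], [0, 0, 0]]
    - [[0, 0, 0.012], [0, 0, 0]]
    - [[0, 0, 0.008], [0, 0, 0]]
    - [[0, 0, 0.004], [0, 0, 0]]
    - [[0, 0, 0], [0, 0, 0]]

```text
time: 7.3
position: [0.5986, 0.0093, 0.0346]
tcp_rot: [-0.447, -3.108, 0.002]
contact_force: [-2.4, -0.7, 3.1]
finger_gap: 0.0314
grasp_force: 20.0
```

Emit:
jog_arm:
  steps:
    - [[0, 0, 0], [0, 0, 0]]
    - [[0, 0, 0], [0, 0, 0]]

```text
time: 7.5
position: [0.5987, 0.0093, 0.0347]
tcp_rot: [-0.447, -3.108, 0.001]
contact_force: [-2.6, -0.2, 3.3]
finger_gap: 0.0316
grasp_force: 20.0
```

Emit:
jog_arm:
  steps:
    - [[0, 0, 0], [0, 0, 0]]
    - [[0, 0, 0], [0, 0, 0]]
    - [[0, 0, 0], [0, 0, 0]]
    - [[0, 0, 0], [0, 0, 0]]
    - [[0, 0, 0], [0, 0, 0]]
  fingers: 0.35

```text
time: 8.0
position: [0.5997, 0.0095, 0.0348]
tcp_rot: [0.447, 3.109, 0.0]
contact_force: [0.1, 0.6, -0.0]
finger_gap: 0.0574
grasp_force: 0.0
```

Emit:
jog_arm:
  steps:
    - [[0, 0, -0.02], [0, 0, 0]]
    - [[0, 0, -0.03], [0, 0, 0]]
    - [[0, 0, -0.03], [0, 0, 0]]
    - [[0, 0, -0.03], [0, 0, 0]]
    - [[0, 0, -0.01], [0, 0, 0]]

```text
time: 8.5
position: [0.6012, 0.0097, 0.1577]
tcp_rot: [0.447, 3.105, 0.002]
contact_force: [-0.1, -0.3, -0.7]
finger_gap: 0.0574
grasp_force: 0.0
```

```bash
python3 - <<'E'
from w import *
s,k,im,Rt=look('w4');print(s['position'],s['time'],s['finger_gap'])
for c in('red','yellow','green'): print(c,lid(im,k,c,.070))
d=np.array([.4604,.2532,s['position'][2]])-s['position'];print('to blue',(Rt.T@d).round(4))
E
```

```text
[0.60123829 0.00970608 0.15772024] 8.5 0.05744689298994122
red (array([0.596 , 0.0079]), array([-0.3,  0.2,  0.3, -0.2]), array([ 232,  167,   42,   43, 1180], dtype=int32))
yellow (array([0.5323, 0.0786]), array([-0.4, -0.6,  0.4,  0.7]), array([ 301,   51,   47,   48, 1542], dtype=int32))
green (array([0.5315, 0.0118]), array([-0.8, -0.1,  0.8,  0.1]), array([ 210,   79,   44,   47, 1347], dtype=int32))
to blue [ 0.2038  0.1939 -0.0006]
```

Emit:
jog_arm:
  steps:
    - [[0.034, 0.0323, 0], [0, 0, 0]]
    - [[0.034, 0.0323, 0], [0, 0, 0]]
    - [[0.034, 0.0323, 0], [0, 0, 0]]
    - [[0.034, 0.0323, 0], [0, 0, 0]]
    - [[0.034, 0.0323, 0], [0, 0, 0]]
  fingers: 0

```text
time: 9.05
position: [0.4802, 0.2133, 0.1536]
tcp_rot: [-0.448, -3.108, 0.002]
contact_force: [-0.3, 0.6, -0.8]
finger_gap: 0.0881
grasp_force: 0.0
```

Emit:
jog_arm:
  steps:
    - [[0.034, 0.0323, 0], [0, 0, 0]]
    - [[0, 0, 0], [0, 0, 0]]
    - [[0, 0, 0], [0, 0, 0]]

```text
time: 9.35
position: [0.4571, 0.2538, 0.1538]
tcp_rot: [-0.442, -3.109, 0.002]
contact_force: [-0.3, -1.6, 0.0]
finger_gap: 0.0883
grasp_force: 0.0
```

```bash
python3 - <<'E'
from w import *
s,k,im,Rt=look('w5');print(s['position'],s['time'],s['finger_gap'])
l=lid(im,k,'blue');print(l)
print((Rt.T@(np.r_[l[0],.031]-s['position'])).round(4))
E
```

```text
[0.45713516 0.25377556 0.15379435] 9.35 0.08834809604506796
(array([0.4606, 0.2526]), array([-0.6, -0.6,  0.6,  0.6]), array([ 237,  179,   41,   41, 1072], dtype=int32))
[-0.0038  0.      0.1228]
```

Emit:
jog_arm:
  steps:
    - [[-0.0035, 0, 0.03], [0, 0, 0]]
    - [[0, 0, 0.03], [0, 0, 0]]
    - [[0, 0, 0.03], [0, 0, 0]]
    - [[0, 0, 0.025], [0, 0, 0]]
    - [[0, 0, 0.008], [0, 0, 0]]

```text
time: 9.9
position: [0.4615, 0.2488, 0.0292]
tcp_rot: [-0.452, -3.106, 0.007]
contact_force: [-0.8, -0.9, 0.6]
finger_gap: 0.088
grasp_force: 0.0
```

Emit:
jog_arm:
  steps:
    - [[0, 0, 0], [0, 0, 0]]
    - [[0, 0, 0], [0, 0, 0]]
    - [[0, 0, 0], [0, 0, 0]]
    - [[0, 0, 0], [0, 0, 0]]
    - [[0, 0, 0], [0, 0, 0]]
  fingers: 1

```text
time: 10.4
position: [0.4622, 0.2521, 0.0326]
tcp_rot: [0.447, 3.109, 0.002]
contact_force: [0.7, -0.4, 0.5]
finger_gap: 0.0502
grasp_force: 0.0
```

Emit:
jog_arm:
  steps:
    - [[0, 0, 0], [0, 0, 0]]
    - [[0, 0, 0], [0, 0, 0]]
    - [[0, 0, 0], [0, 0, 0]]
    - [[0, 0, 0], [0, 0, 0]]
    - [[0, 0, 0], [0, 0, 0]]

```text
time: 10.9
position: [0.4621, 0.2525, 0.0321]
tcp_rot: [0.447, 3.109, 0.002]
contact_force: [0.4, 2.0, 3.3]
finger_gap: 0.0317
grasp_force: 20.0
```

Emit:
jog_arm:
  steps:
    - [[0, 0, -0.02], [0, 0, 0]]
    - [[0, 0, -0.03], [0, 0, 0]]
    - [[0, 0, -0.03], [0, 0, 0]]
    - [[0, 0, -0.03], [0, 0, 0]]
    - [[0, 0, -0.02], [0, 0, 0]]

```text
time: 11.4
position: [0.4617, 0.2514, 0.1632]
tcp_rot: [0.448, 3.109, -0.0]
contact_force: [0.6, -0.7, -1.9]
finger_gap: 0.0318
grasp_force: 20.0
```

Emit:
jog_arm:
  steps:
    - [[-0.0367, -0.0255, 0], [0, 0, 0]]
    - [[-0.0367, -0.0255, 0], [0, 0, 0]]
    - [[-0.0367, -0.0255, 0], [0, 0, 0]]
    - [[-0.0367, -0.0255, 0], [0, 0, 0]]
    - [[-0.0367, -0.0255, 0], [0, 0, 0]]

```text
time: 11.9
position: [0.6017, 0.0756, 0.1611]
tcp_rot: [-0.447, -3.107, 0.002]
contact_force: [0.7, 0.8, -1.9]
finger_gap: 0.0313
grasp_force: 20.0
```

Emit:
jog_arm:
  steps:
    - [[0, 0, 0.03], [0, 0, 0]]
    - [[0, 0, 0.03], [0, 0, 0]]
    - [[0, 0, 0.025], [0, 0, 0]]
    - [[0, 0, 0], [0, 0, 0]]
    - [[0, 0, 0], [0, 0, 0]]

```text
time: 12.4
position: [0.6013, 0.0776, 0.0765]
tcp_rot: [-0.447, -3.108, 0.001]
contact_force: [-0.0, -0.2, -1.3]
finger_gap: 0.0314
grasp_force: 20.0
```

```bash
python3 - <<'E'
from w import *
s,k,im,Rt=look('w6');print(s['position'],s['time'])
cv2.imwrite('pics/w6c.png',cv2.resize(im[0:300,130:430],(600,600),interpolation=cv2.INTER_CUBIC)[:,:,::-1])
E
```

```text
[0.60125539 0.07760972 0.07654889] 12.4
```

View pics/w6c.png

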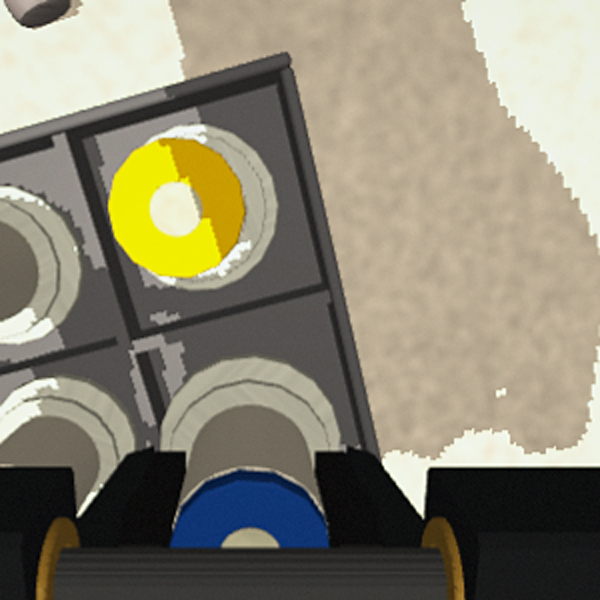

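Blue holder hovers over the last cell: foot (250,400) between divider and right wall, no contact.

Emit:
jog_arm:
  steps:
    - [[0, 0, 0.012], [0, 0, 0]]
    - [[0, 0, 0.012], [0, 0, 0]]
    - [[0, 0, 0.01], [0, 0, 0]]
    - [[0, 0, 0.005], [0, 0, 0]]
    - [[0, 0, 0], [0, 0, 0]]

```text
time: 12.95
position: [0.6014, 0.0778, 0.0369]
tcp_rot: [-0.447, -3.108, 0.001]
contact_force: [0.6, 0.2, -1.2]
finger_gap: 0.0312
grasp_force: 20.0
```

Emit:
jog_arm:
  steps:
    - [[0, 0, 0.0015], [0, 0, 0]]
    - [[0, 0, 0], [0, 0, 0]]

```text
time: 13.15
position: [0.602, 0.0779, 0.0364]
tcp_rot: [0.447, 3.109, 0.0]
contact_force: [-0.2, 0.2, -2.0]
finger_gap: 0.0312
grasp_force: 20.0
```

Emit:
jog_arm:
  steps:
    - [[0, 0, 0.0012], [0, 0, 0]]
    - [[0, 0, 0.0008], [0, 0, 0]]
    - [[0, 0, 0], [0, 0, 0]]

```text
time: 13.45
position: [0.6022, 0.0779, 0.0361]
tcp_rot: [0.447, 3.108, 0.0]
contact_force: [-2.9, -0.5, 9.6]
finger_gap: 0.0316
grasp_force: 20.0
```

Emit:
jog_arm:
  steps:
    - [[0, 0, 0], [0, 0, 0]]
    - [[0, 0, 0], [0, 0, 0]]
    - [[0, 0, 0], [0, 0, 0]]
    - [[0, 0, 0], [0, 0, 0]]
  fingers: 0.45

```text
time: 13.85
position: [0.6019, 0.0779, 0.0342]
tcp_rot: [-0.447, -3.11, -0.0]
contact_force: [-0.2, 0.2, -0.4]
finger_gap: 0.0485
grasp_force: 0.0
```

Emit:
jog_arm:
  steps:
    - [[0, 0, -0.015], [0, 0, 0]]
    - [[0, 0, -0.03], [0, 0, 0]]
    - [[0, 0, -0.03], [0, 0, 0]]
    - [[0, 0, -0.04], [0, 0, 0]]
    - [[0, 0, -0.04], [0, 0, 0]]

```text
time: 14.35
position: [0.6015, 0.0778, 0.1916]
tcp_rot: [-0.447, -3.109, -0.0]
contact_force: [1.1, -0.1, 0.7]
finger_gap: 0.0486
grasp_force: 0.0
```

```bash
python3 - <<'E'
from w import *
s,k,im,Rt=look('w7');print(s['position'],s['time'],s['finger_gap'])
for c in('red','blue','yellow','green'): print(c,lid(im,k,c,.070))
# pointer from wrist camera here?
print([(d['bbox'],d['conf']) for d in spotter.look_for('wrist','mark')][:2])
E
```

```text
[0.6015337  0.07780993 0.19159605] 14.35 0.048596312653026774
red (array([0.5962, 0.0079]), array([ 0. ,  0.1, -0. , -0.1]), array([160, 182,  38,  37, 904], dtype=int32))
blue (array([0.6006, 0.077 ]), array([-0.7, -0.2,  0.7,  0.3]), array([238, 165,  36,  37, 866], dtype=int32))
yellow (array([0.532 , 0.0788]), array([ 0.1, -0.5, -0.1,  0.6]), array([ 214,   84,   40,   40, 1068], dtype=int32))
green (array([0.5313, 0.0112]), array([-0.4, -0.3,  0.4,  0.4]), array([ 136,  108,   40,   39, 1029], dtype=int32))
[]
```

Both are placed. Next I'll measure the pointer height with a tilted wrist view.

Emit:
jog_arm:
  steps:
    - [[-0.0163, 0.0183, -0.0293], [0, 0, 0]]
    - [[-0.0163, 0.0183, -0.0293], [0, 0, 0]]
    - [[-0.0163, 0.0183, -0.0293], [0, 0, 0]]
    - [[0, 0, 0], [0, 0, 0]]

```text
time: 14.85
position: [0.6681, 0.1202, 0.2818]
tcp_rot: [0.444, 3.101, 0.01]
contact_force: [0.3, 0.9, 0.9]
finger_gap: 0.0486
grasp_force: 0.0
```

Emit:
jog_arm:
  steps:
    - [[0, 0, 0], [0, -8.5, 0]]
    - [[0, 0, 0], [0, -8.5, 0]]
    - [[0, 0, 0], [0, -8.5, 0]]
    - [[0, 0, 0], [0, -8.5, 0]]
    - [[0, 0, 0], [0, 0, 0]]

```text
time: 15.35
position: [0.662, 0.1172, 0.2732]
tcp_rot: [0.362, 2.568, -0.122]
contact_force: [-0.2, 1.5, -1.9]
finger_gap: 0.0484
grasp_force: 0.0
```

Emit:
jog_arm:
  steps:
    - [[0, 0, 0], [0, 0, 0]]
    - [[0, 0, 0], [0, 0, 0]]

```text
time: 15.55
position: [0.6684, 0.1135, 0.2759]
tcp_rot: [0.376, 2.563, -0.114]
contact_force: [-0.4, 0.1, 0.5]
finger_gap: 0.0484
grasp_force: 0.0
```

```bash
python3 - <<'E'
from w import *
s,k,im,Rt=look('w8');print(s['position'],Rt.round(3).tolist(),s['time'])
print(s['joints'])
print(proj([[.748,.092,.156],[.784,.084,.156],[.784,.084,.014]],k).round())
print([(d['bbox'],d['conf']) for d in spotter.look_for('wrist','mark')][:2])
E
```

```text
[0.66844379 0.1135172  0.27585868] [[-0.814, 0.289, 0.504], [0.243, 0.957, -0.156], [-0.527, -0.005, -0.85]] 15.55
[-0.53381961  0.59024054  0.21340426  1.8782729   0.75575127  0.32582795
  0.21811171]
[[260. 186.]
 [262. 211.]
 [261. 128.]]
[([247.3, 180.7, 277.4, 222.2], 0.68), ([112.2, 1.5, 250.9, 45.4], 0.34)]
```

View pics/w8.png

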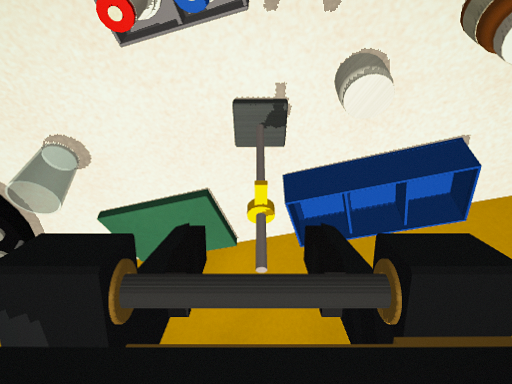

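Tilted wrist view: gauge base (260,122), pointer tip (261,181), collar (261,210), rod top (261,270). Red and blue stand in the tray at the top left.

```bash
python3 - <<'E'
from w import *
k=cal('wrist');im=cv2.imread('pics/w8.png')[:,:,::-1];s=r.state();print(s['position'])
b,c,m=biggest(blob(im,'yellow',(240,170,285,225)));print(b)
for y in range(b[1],b[1]+b[3]):
    x=np.where(m[y])[0];print(y,x.min(),x.max(),end='; ')
g=im[:,255:268].astype(int).mean(2);print()
for y in list(range(112,135))+list(range(258,278)):print(y,g[y,0:13].astype(int).tolist())
E
```

```text
[0.66865898 0.11240868 0.27590636]
[247 180  28  44 776]
180 256 260; 181 254 267; 182 254 267; 183 254 267; 184 254 267; 185 254 267; 186 254 267; 187 254 267; 188 255 267; 189 254 267; 190 254 266; 191 254 267; 192 255 267; 193 255 267; 194 255 266; 195 254 266; 196 254 267; 197 255 266; 198 254 267; 199 253 268; 200 251 270; 201 250 271; 202 249 272; 203 248 273; 204 248 273; 205 247 273; 206 247 273; 207 247 274; 208 248 274; 209 247 274; 210 247 274; 211 248 274; 212 247 274; 213 247 274; 214 247 274; 215 247 274; 216 247 274; 217 247 274; 218 247 273; 219 248 272; 220 249 271; 221 251 270; 222 252 268; 223 255 266; 
112 [83, 85, 85, 84, 84, 85, 85, 85, 84, 84, 84, 83, 85]
113 [87, 85, 86, 85, 83, 86, 85, 85, 84, 85, 84, 85, 89]
114 [84, 88, 85, 84, 86, 83, 86, 85, 84, 84, 86, 87, 68]
115 [82, 81, 83, 82, 81, 80, 81, 82, 82, 82, 81, 81, 71]
116 [83, 84, 83, 82, 80, 81, 81, 83, 82, 80, 82, 65, 62]
117 [83, 84, 83, 84, 83, 84, 85, 83, 83, 84, 86, 76, 52]
118 [82, 84, 82, 83, 83, 82, 84, 82, 81, 82, 85, 68, 50]
119 [85, 82, 84, 83, 83, 83, 80, 82, 84, 82, 86, 56, 45]
120 [81, 82, 8
[... 1371 characters left out ...]
95, 77, 114, 144, 165, 174, 177, 179, 175, 155, 109, 78, 109]
268 [92, 133, 177, 188, 194, 194, 196, 197, 198, 193, 180, 132, 118]
269 [112, 175, 196, 196, 193, 193, 193, 196, 194, 194, 198, 186, 136]
270 [138, 187, 199, 193, 192, 192, 194, 197, 195, 193, 195, 189, 136]
271 [125, 155, 177, 195, 198, 195, 198, 199, 198, 198, 178, 149, 117]
272 [114, 117, 138, 159, 169, 172, 173, 174, 174, 160, 139, 117, 112]
273 [85, 83, 81, 88, 102, 105, 104, 101, 104, 89, 84, 85, 85]
274 [47, 46, 43, 44, 44, 45, 43, 45, 45, 46, 43, 46, 45]
275 [30, 27, 31, 30, 28, 31, 33, 31, 29, 29, 29, 30, 30]
276 [35, 32, 35, 32, 34, 33, 33, 35, 32, 34, 34, 31, 34]
277 [39, 40, 39, 40, 38, 42, 38, 40, 37, 39, 40, 40, 37]
```

```bash
python3 - <<'E'
from w import *
k0=cal('wrist');ks,kt=cal('scene'),cal('top')
Rm=cv2.Rodrigues(k0[0])[0];C=-Rm.T@k0[1].ravel()
def cam(dp,dz):  # pitch error (rad) and height error
    R2=cv2.Rodrigues(np.array([dp,0,0.]))[0]@Rm;return [cv2.Rodrigues(R2)[0],-R2@(C+[0,0,dz]),k0[2],k0[3]]
def mod(p,dp,dz):
    X,Y,h=p[:3];k=cam(dp,dz);u=proj([[X,Y,.224],[X-.005,Y,.014],[X,Y,h]],k);return u
obs=np.array([[261,269.8],[260,123.5],[260.7,211]])
f1=lambda p:(mod(p,p[3],0)-obs).ravel()
q=least_squares(f1,[.784,.084,.156,0],x_scale=[.1,.1,.1,.01]);print('pitch free',q.x.round(4),q.fun.round(1))
f2=lambda p:(mod(p,0,p[3])-obs).ravel()
q2=least_squares(f2,[.784,.084,.156,0]);print('dz free',q2.x.round(4),q2.fun.round(1))
f3=lambda p:(mod(p,0,0)-obs).ravel()
q3=least_squares(f3,[.784,.084,.156]);print('none',q3.x.round(4),q3.fun.round(1))
u=proj([[q.x[0]-x,q.x[1],q.x[2]-z] for x,z in((.04,.003),(.045,.003),(.04,-.003),(.045,-.003))],cam(q.x[3],0));print(u.round(1))
im=cv2.imread('pics/w8.png')[:,:,::-1];print([im[y,261].tolist() for y in range(178,204,1)])
# same cross-check from the first scene picture: rod base/top/collar
S=cv2.imread('pics/scene0.png')[:,:,::-1];m=biggest(blob(S,'yellow',(365,190,400,220)));print(m[0],m[1])
print('scene pred pointer tip/collar/top',proj([[q.x[0]-.04,q.x[1],q.x[2]],[*q.x[:3]],[q.x[0],q.x[1],.224],[q.x[0],q.x[1],.014]],ks).round(1))
E
```

```text
pitch free [7.826e-01 8.160e-02 1.579e-01 4.000e-04] [ 0.6 -0.1 -1.2  0.1  0.2 -0. ]
dz free [ 7.820e-01  8.180e-02  1.579e-01 -3.000e-04] [ 0.6 -0.  -1.2  0.   0.2 -0. ]
none [0.7824 0.0817 0.1579] [ 0.6 -0.1 -1.2  0.1  0.2 -0. ]
[[248.9 182.3]
 [247.2 178.7]
 [248.8 187. ]
 [247.1 183.4]]
[[100, 90, 85], [94, 88, 88], [133, 104, 47], [151, 113, 0], [149, 112, 0], [146, 111, 0], [164, 128, 0], [236, 208, 0], [247, 232, 0], [245, 230, 0], [244, 229, 0], [245, 229, 0], [245, 229, 0], [244, 228, 0], [244, 229, 0], [244, 228, 0], [244, 229, 0], [244, 229, 0], [244, 229, 0], [244, 229, 0], [245, 229, 0], [244, 229, 0], [244, 229, 0], [244, 229, 0], [246, 231, 0], [250, 236, 0]]
[371 197  22  19 178] [381.76966292 206.96629213]
scene pred pointer tip/collar/top [[368.6 202.5]
 [383.7 210.1]
 [391.7 193.6]
 [368.8 240.2]]
```

Pointer height ≈ 0.158 m. Untilt, then go to the loupe.

Emit:
jog_arm:
  steps:
    - [[0, 0, 0], [0, 8.5, 0]]
    - [[0, 0, 0], [0, 8.5, 0]]
    - [[0, 0, 0], [0, 8.5, 0]]
    - [[0, 0, 0], [0, 8.5, 0]]
    - [[0, 0, 0], [0, 0, 0]]
  fingers: 0

```text
time: 16.15
position: [0.6737, 0.1064, 0.2733]
tcp_rot: [0.479, 3.096, -0.016]
contact_force: [1.3, -0.2, -1.1]
finger_gap: 0.0863
grasp_force: 0.0
```

Emit:
jog_arm:
  steps:
    - [[0.0103, -0.0484, 0], [0, 0, 0]]
    - [[0.0103, -0.0484, 0], [0, 0, 0]]
    - [[0.0103, -0.0484, 0], [0, 0, 0]]
    - [[0.0103, -0.0484, 0], [0, 0, 0]]
    - [[0.0103, -0.0484, 0], [0, 0, 0]]

```text
time: 16.65
position: [0.5473, -0.1055, 0.2763]
tcp_rot: [0.462, 3.097, -0.021]
contact_force: [-0.9, -0.3, -0.7]
finger_gap: 0.0883
grasp_force: 0.0
```

Emit:
jog_arm:
  steps:
    - [[0.0103, -0.0484, 0.003], [0, 0, 0]]
    - [[0.0103, -0.0484, 0.003], [0, 0, 0]]
    - [[0.0103, -0.0484, 0.003], [0, 0, 0]]
    - [[0.0103, -0.0484, 0.003], [0, 0, 0]]
    - [[0, 0, 0], [0, 0, 0]]

```text
time: 17.15
position: [0.4471, -0.2851, 0.2655]
tcp_rot: [0.484, 3.098, -0.03]
contact_force: [-0.4, 0.1, -0.4]
finger_gap: 0.0882
grasp_force: 0.0
```

Emit:
jog_arm:
  steps:
    - [[0, 0, 0], [0, 0, -7.75]]
    - [[0, 0, 0], [0, 0, -7.75]]
    - [[0, 0, 0], [0, 0, -7.75]]
    - [[0, 0, 0], [0, 0, -7.75]]
    - [[0, 0, 0], [0, 0, 0]]

```text
time: 17.65
position: [0.4531, -0.2765, 0.2662]
tcp_rot: [-0.385, 3.112, -0.024]
contact_force: [-0.2, -0.7, -0.9]
finger_gap: 0.0883
grasp_force: 0.0
```

Emit:
jog_arm:
  steps:
    - [[0, 0, 0], [0, 0, 0]]
    - [[0, 0, 0], [0, 0, 0]]

```text
time: 17.85
position: [0.4532, -0.2769, 0.2661]
tcp_rot: [-0.38, 3.114, -0.025]
contact_force: [-0.2, 0.3, 0.4]
finger_gap: 0.088
grasp_force: 0.0
```

```bash
python3 - <<'E'
from w import *
s,k,im,Rt=look('w9');print(s['position'],Rt.round(3).tolist(),s['time'])
for n in('lens','loupe'):
    print(n,[(np.round(d['bbox'],1).tolist(),d['conf']) for d in spotter.look_for('wrist',n)][:3])
E
```

```text
[ 0.45324387 -0.27689176  0.26612518] [[-0.971, -0.241, 0.006], [-0.241, 0.97, -0.015], [-0.002, -0.016, -1.0]] 17.85
lens [([247.5, 0.0, 306.0, 33.5], 0.72), ([234.2, 108.7, 282.8, 258.3], 0.62)]
loupe [([227.1, 109.6, 286.8, 255.7], 0.91), ([249.1, 1.4, 307.1, 35.8], 0.77)]
```

View pics/w9.png

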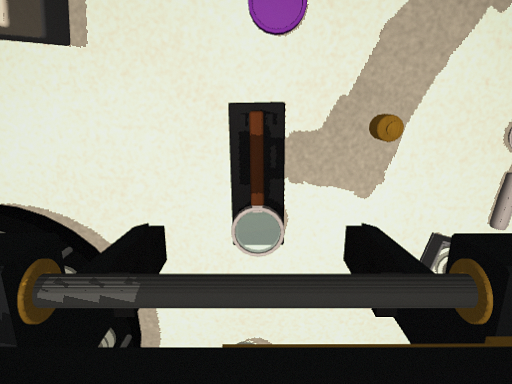

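Wrist view: brown-handled loupe on its rest, handle end (257,110), lens (258,231). The purple one at (277,5) is not used.

```bash
python3 - <<'E'
from w import *
s=r.state();k=cal('wrist');im=cv2.imread('pics/w9.png')[:,:,::-1]
h=cv2.cvtColor(im,cv2.COLOR_RGB2HSV).astype(int)
m=(((h[...,0]<14)|(h[...,0]>172))&(h[...,1]>100));z=np.zeros_like(m);z[95:215,235:285]=1
b,c,mm=biggest((m&z).astype(np.uint8));print(b,c)
ys=range(b[1]+8,b[1]+b[3]-8,4);P=np.array([onz((np.where(mm[y])[0][[0,-1]].mean(),y),k,.05) for y in ys])
end=onz((c[0],b[1]-.5),k,.05)[:2]
v=np.linalg.svd(P[:,:2]-P[:,:2].mean(0))[2][0];v*=np.sign(v[0]);a=np.arctan2(v[1],v[0])
lens=onz((258,231),k,.045)[:2]
print('dir deg',np.degrees(a),'handle end',end,'lens',lens,'lens-end',(lens-end)@v,'perp',np.cross(v,lens-end))
d2=(lens-end);a2=np.arctan2(d2[1],d2[0]);print('dir2',np.degrees(a2))
u=d2/np.linalg.norm(d2);o=((end+.06*u)+(lens-.085*u))/2;print('origin est',end+.06*u,lens-.085*u)
def tgt(a):return np.c_[[-np.cos(a),-np.sin(a),0],[-np.sin(a),np.cos(a),0],[0,0,-1]]
Rt=R.from_rotvec(s['tcp_rot']).as_matrix()
print('turn deg',np.degrees(R.from_matrix(Rt.T@tgt(a2)).as_rotvec()).round(2))
print('shift after turn',(tgt(a2).T@(np.r_[o,.03]-s['position'])).round(4),s['position'])
E
```

```text
[ 249  110   16   95 1342] [256.38152012 156.80253353]
dir deg 14.488849900241778 handle end [ 0.39445683 -0.29448969] lens [ 0.53419345 -0.25778743] lens-end 0.14447508475929294 perp 0.0005740697550362175
dir2 14.716512691104192
origin est [ 0.45248851 -0.27924749] [ 0.45198191 -0.27938055]
turn deg [-0.92  0.11 -0.72]
shift after turn [ 0.0017 -0.0019  0.2361] [ 0.45339857 -0.27702236  0.26606534]<stdin>:10: DeprecationWarning: Arrays of 2-dimensional vectors are deprecated. Use arrays of 3-dimensional vectors instead. (deprecated in NumPy 2.0)
```

Emit:
jog_arm:
  steps:
    - [[0.0017, -0.0019, 0], [-0.9, 0.1, -0.7]]
    - [[0, 0, 0.04], [0, 0, 0]]
    - [[0, 0, 0.04], [0, 0, 0]]
    - [[0, 0, 0.04], [0, 0, 0]]
    - [[0, 0, 0.03], [0, 0, 0]]

```text
time: 18.5
position: [0.4514, -0.2796, 0.1138]
tcp_rot: [0.402, -3.114, -0.002]
contact_force: [0.3, 0.3, -1.1]
finger_gap: 0.088
grasp_force: 0.0
```

Emit:
jog_arm:
  steps:
    - [[0, 0, 0], [0, 0, 0]]
    - [[0, 0, 0], [0, 0, 0]]

```text
time: 18.7
position: [0.4525, -0.2796, 0.1163]
tcp_rot: [0.403, -3.116, -0.0]
contact_force: [0.3, 0.1, -0.0]
finger_gap: 0.0881
grasp_force: 0.0
```

```bash
python3 - <<'E'
from w import *
s,k,im,Rt=look('w10');a=np.radians(14.6);o=np.array([.4522,-.2793])
T=np.c_[[-np.cos(a),-np.sin(a),0],[-np.sin(a),np.cos(a),0],[0,0,-1]]
print(s['position'],s['time'],'turn',np.degrees(R.from_matrix(Rt.T@T).as_rotvec()).round(2),(T.T@(np.r_[o,.0215]-s['position'])).round(4))
h=cv2.cvtColor(im,cv2.COLOR_RGB2HSV).astype(int)
m=(((h[...,0]<14)|(h[...,0]>172))&(h[...,1]>100)).astype(np.uint8)
b,c,mm=biggest(m);print(b,c)
ys=range(b[1]+8,b[1]+b[3]-8,6);P=np.array([onz((np.where(mm[y])[0][[0,-1]].mean(),y),k,.05) for y in ys])
v=np.linalg.svd(P[:,:2]-P[:,:2].mean(0))[2][0];v*=np.sign(v[0]);print(np.degrees(np.arctan2(v[1],v[0])))
q=P[:,:2].mean(0);print('closest to o on line',q+v*((o-q)@v))
E
```

```text
[ 0.45250866 -0.27955847  0.1162512 ] 18.7 turn [ 0.01 -0.    0.14] [0.0002 0.0003 0.0948]
[ 244  117   25  153 3542] [255.86024845 191.43958216]
14.557515475224921
closest to o on line [ 0.45237688 -0.27998112]
```

Emit:
jog_arm:
  steps:
    - [[0, 0, 0.03], [0, 0, 0]]
    - [[0, 0, 0.03], [0, 0, 0]]
    - [[0, 0, 0.025], [0, 0, 0]]
    - [[0, 0, 0.009], [0, 0, 0]]
    - [[0, 0, 0], [0, 0, 0]]

```text
time: 19.25
position: [0.4528, -0.2796, 0.0225]
tcp_rot: [-0.403, 3.115, -0.001]
contact_force: [-1.0, -0.0, -0.6]
finger_gap: 0.0881
grasp_force: 0.0
```

Emit:
jog_arm:
  steps:
    - [[0, 0, 0], [0, 0, 0]]
    - [[0, 0, 0], [0, 0, 0]]
    - [[0, 0, 0], [0, 0, 0]]
    - [[0, 0, 0], [0, 0, 0]]
    - [[0, 0, 0], [0, 0, 0]]
  fingers: 1
  newtons: 35

```text
time: 19.75
position: [0.4523, -0.2796, 0.0224]
tcp_rot: [-0.403, 3.115, -0.001]
contact_force: [-0.5, 0.2, -0.8]
finger_gap: 0.0504
grasp_force: 0.0
```

Emit:
jog_arm:
  steps:
    - [[0, 0, 0], [0, 0, 0]]
    - [[0, 0, 0], [0, 0, 0]]
    - [[0, 0, 0], [0, 0, 0]]
    - [[0, 0, 0], [0, 0, 0]]
    - [[0, 0, 0], [0, 0, 0]]

```text
time: 20.25
position: [0.4522, -0.2793, 0.022]
tcp_rot: [0.403, -3.116, -0.0]
contact_force: [0.2, 0.3, 0.3]
finger_gap: 0.0158
grasp_force: 35.0
```

Emit:
jog_arm:
  steps:
    - [[0, 0, 0], [0, 0, 0]]
    - [[0, 0, 0], [0, 0, 0]]
    - [[0, 0, 0], [0, 0, 0]]

```text
time: 20.55
position: [0.4521, -0.2793, 0.022]
tcp_rot: [0.403, -3.116, -0.0]
contact_force: [-0.2, 0.7, -0.7]
finger_gap: 0.0159
grasp_force: 35.0
```

Emit:
jog_arm:
  steps:
    - [[0, 0, -0.015], [0, 0, 0]]
    - [[0, 0, -0.025], [0, 0, 0]]
    - [[0, 0, -0.03], [0, 0, 0]]
    - [[0, 0, -0.03], [0, 0, 0]]
    - [[0, 0, -0.025], [0, 0, 0]]

```text
time: 21.05
position: [0.452, -0.2795, 0.1483]
tcp_rot: [-0.403, 3.116, -0.0]
contact_force: [0.0, -0.1, -1.7]
finger_gap: 0.0158
grasp_force: 35.0
```

Emit:
jog_arm:
  steps:
    - [[0, 0, -0.015], [0, 0, 0]]
    - [[-0.016, 0.0302, 0], [0, 0, 0]]
    - [[-0.016, 0.0302, 0], [0, 0, 0]]
    - [[-0.016, 0.0302, 0], [0, 0, 0]]
    - [[-0.016, 0.0302, 0], [0, 0, 0]]

```text
time: 21.55
position: [0.4831, -0.1452, 0.1619]
tcp_rot: [0.402, -3.115, 0.0]
contact_force: [0.4, 0.4, -1.7]
finger_gap: 0.0154
grasp_force: 35.0
```

Emit:
jog_arm:
  steps:
    - [[-0.016, 0.0302, 0], [0, 0, 0]]
    - [[-0.016, 0.0302, 0], [0, 0, 0]]
    - [[-0.016, 0.0302, 0], [0, 0, 0]]
    - [[-0.016, 0.0302, 0], [0, 0, 0]]
    - [[0, 0, 0], [0, 0, 0]]

```text
time: 22.05
position: [0.5158, -0.0065, 0.1624]
tcp_rot: [-0.416, 3.111, 0.007]
contact_force: [0.2, 0.9, -0.2]
finger_gap: 0.0153
grasp_force: 35.0
```

Emit:
jog_arm:
  steps:
    - [[0, 0, 0], [0, 0, 0]]
    - [[0, 0, 0], [0, 0, 0]]
    - [[0, 0, 0], [0, 0, 0]]

```text
time: 22.35
position: [0.514, -0.0149, 0.1618]
tcp_rot: [0.399, -3.115, 0.002]
contact_force: [-0.5, 0.1, -1.5]
finger_gap: 0.0157
grasp_force: 35.0
```

```bash
cat > chk.py <<'E'
from w import *
s,k,im,Rt=look('w11');T=camera('top');S=camera('scene')
print(s['position'],s['time'],s['finger_gap'],s['contact_force'],s['moment'])
h=cv2.cvtColor(im,cv2.COLOR_RGB2HSV).astype(int)
cv2.imwrite('pics/t11.png',T[:,:,::-1]);cv2.imwrite('pics/s11.png',S[:,:,::-1])
a=np.radians(14.6);M=np.c_[[-np.cos(a),-np.sin(a),0],[-np.sin(a),np.cos(a),0],[0,0,-1]]
t=np.r_[np.array([.597,.0082])-.085*np.array([np.cos(a),np.sin(a)]),.140]
print('turn',np.degrees(R.from_matrix(Rt.T@M).as_rotvec()).round(2),'shift',(M.T@(t-s['position'])).round(4))
lens=s['position']+Rt@[-.085,0,-.018]
for n,I,kk in(('wrist',im,k),('top',T,cal('top')),('scene',S,cal('scene'))):
    spotter.look_for;print(n,'pred lens',proj([lens],kk).round(1))
    for w in('lens','loupe','mark'):
        print('  ',w,[(np.round(d['bbox'],1).tolist(),round(d['conf'],2)) for d in spotter.look_for(n,w)][:2])
    for c in('red','blue'):
        q=biggest(blob(I,c,None if n=='wrist' else (200,130,340,250)));print('  ',c,q and q[0])
E
python3 chk.py
```

```text
[ 0.51398576 -0.01489117  0.1618096 ] 22.35 0.015739469834345102 [-0.49111313  0.13626368 -1.47569823] [0.04056255 0.04707231 0.0372113 ]
turn [-0.05 -0.06  0.  ] shift [-0.0012  0.0014  0.0218]
wrist pred lens [[257.4 414.6]]
   lens [([231.4, 124.0, 276.9, 345.1], 0.59)]
   loupe [([230.7, 124.5, 274.7, 343.6], 0.57)]
   mark [([1.1, 314.5, 48.2, 344.9], 0.24)]
   red [274 207   1   2   2]
   blue None
top pred lens [[253.1 145.8]]
   lens [([340.5, 266.6, 374.4, 329.9], 0.74)]
   loupe [([337.8, 266.3, 372.4, 328.3], 0.93), ([262.6, 181.8, 269.5, 200.2], 0.45)]
   mark [([220.8, 78.3, 229.6, 95.7], 0.4), ([247.2, 189.3, 263.7, 195.9], 0.25)]
   red None
   blue [224 152   9  11  50]
scene pred lens [[302.3 190.3]]
   lens [([114.6, 212.5, 147.4, 264.3], 0.74), ([249.8, 173.3, 318.3, 203.1], 0.66)]
   loupe [([248.3, 171.9, 321.9, 203.4], 0.66), ([113.4, 208.9, 146.9, 262.5], 0.6)]
   mark [([374.2, 195.5, 392.3, 213.2], 0.63), ([274.7, 179.8, 319.4, 202.2], 0.42)]
   red [293 210  14  12 104]
   blue [311 197   9   7  36]
```

Wrist slightly held handle as expected; apply the last correction and lower to focus height.

Emit:
jog_arm:
  steps:
    - [[-0.0012, 0.0014, 0.008], [0, 0, 0]]
    - [[0, 0, 0.008], [0, 0, 0]]
    - [[0, 0, 0.0058], [0, 0, 0]]
    - [[0, 0, 0], [0, 0, 0]]
    - [[0, 0, 0], [0, 0, 0]]

```text
time: 23.45
position: [0.5151, -0.0115, 0.1398]
tcp_rot: [0.403, -3.115, 0.0]
contact_force: [0.3, 0.4, -0.6]
finger_gap: 0.0155
grasp_force: 35.0
```

Emit:
jog_arm:
  steps:
    - [[0, 0, 0], [0, 0, 0]]
    - [[0, 0, 0], [0, 0, 0]]
    - [[0, 0, 0], [0, 0, 0]]
    - [[0, 0, 0], [0, 0, 0]]
    - [[0, 0, 0], [0, 0, 0]]

```text
time: 23.95
position: [0.5153, -0.0116, 0.1403]
tcp_rot: [-0.403, 3.115, -0.0]
contact_force: [-0.4, -0.7, -1.4]
finger_gap: 0.0156
grasp_force: 35.0
```

```bash
python3 chk.py; python3 - <<'E'
import cv2,numpy as np
a=cv2.imread('pics/s11.png');b=cv2.imread('pics/t11.png')
A=cv2.resize(a[160:250,240:400],(800,450)[:2],interpolation=cv2.INTER_CUBIC)
B=cv2.resize(b[90:210,190:310],(450,450),interpolation=cv2.INTER_CUBIC)
A=cv2.resize(a[160:260,240:400],(480,300),interpolation=cv2.INTER_CUBIC);B=cv2.resize(b[90:210,190:310],(300,300),interpolation=cv2.INTER_CUBIC)
cv2.imwrite('pics/f.png',np.hstack([A,B]))
E
```

```text
[ 0.51534708 -0.01157438  0.14029466] 23.95 0.015600016150234907 [-0.42152984 -0.69286994 -1.44457   ] [ 0.08520614  0.05726432 -0.01004995]
turn [-0.01  0.02  0.14] shift [ 0.001  -0.0014  0.0003]
wrist pred lens [[257.3 414.6]]
   lens [([233.8, 121.9, 278.0, 345.8], 0.92)]
   loupe [([232.8, 126.7, 275.9, 341.8], 0.92)]
   mark []
   red [234 308   4   5  15]
   blue None
top pred lens [[251.9 147.9]]
   lens [([339.4, 267.9, 376.7, 327.6], 0.83), ([260.3, 182.4, 266.4, 200.3], 0.39)]
   loupe [([339.6, 267.9, 373.7, 328.3], 0.66), ([259.6, 183.1, 264.9, 198.9], 0.42)]
   mark [([220.7, 80.6, 229.4, 93.9], 0.55)]
   red None
   blue [224 152   9  10  47]
scene pred lens [[302.5 194.9]]
   lens [([249.8, 179.1, 317.6, 208.8], 0.76), ([115.4, 209.5, 144.6, 262.1], 0.63)]
   loupe [([269.9, 195.9, 284.8, 223.7], 0.71), ([247.9, 176.2, 320.0, 210.6], 0.66)]
   mark [([374.7, 199.3, 392.6, 217.1], 0.64)]
   red [293 210  14  12 106]
   blue [316 199   4   5  10]
```

View pics/f.png

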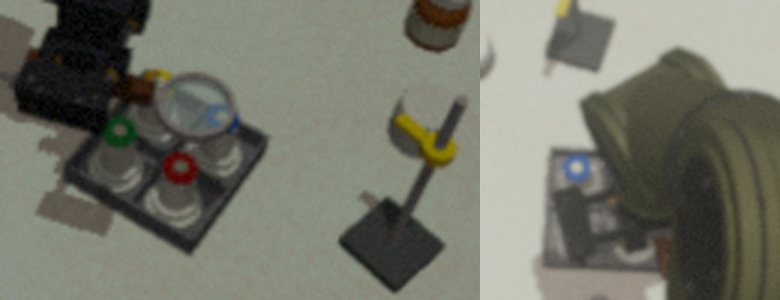

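Final view (scene left, top right): lens at crop (195,104), seen obliquely above the tray's red holder (180,168). All four holders are upright and the pointer is undisturbed at (402,122). Quick bias check against the scene camera:

```bash
python3 - <<'E'
from h import *
ks=cal('scene');p=np.array([.5153,-.0116,.1403]);a=np.radians(14.6)
L=p+[.085*np.cos(a),.085*np.sin(a),.018]
print('lens',L.round(4),proj([L],ks),'obs ~ (305.2,194.7)')
print('red pred',proj([[.597,.0082,.068]],ks),'obs (299.5,215.5)')
print('collar pred',proj([[.7824,.0817,.158]],ks),'tip',proj([[.740,.0817,.158]],ks))
S=cv2.imread('pics/s11.png')[:,:,::-1];print(biggest(blob(S,'yellow',(365,190,400,220)))[0])
t=np.linspace(0,6.28,90);u=proj([[L[0]+.033*np.cos(x),L[1]+.033*np.sin(x),L[2]+z] for x in t for z in(-.006,.006)],ks);print('ring pred box',u.min(0),u.max(0))
u=proj([[.597+.016*np.cos(x),.0082+.016*np.sin(x),z] for x in t for z in(.064,.070)],ks);print('red pred box',u.min(0),u.max(0),'obs 292.5 209.5 306.5 221.5')
g=cv2.cvtColor(S,cv2.COLOR_RGB2HSV)
print('row195 V',S[195,285:325].mean(1).astype(int).tolist());print('col305 V',S[175:215,305].mean(1).astype(int).tolist())
E
```

```text
lens [0.5976 0.0098 0.1583] [[302.45769246 195.00967552]] obs ~ (305.2,194.7)
red pred [[298.21374001 215.89183385]] obs (299.5,215.5)
collar pred [[383.63430631 210.01821456]] tip [[367.64929049 201.97199888]]
[371 197  22  19 180]
ring pred box [288.74601152 182.88361385] [316.30116332 207.53453786]
red pred box [291.9973511  210.43082349] [304.37963353 221.85415194] obs 292.5 209.5 306.5 221.5
row195 V [68, 47, 39, 36, 42, 49, 62, 77, 95, 97, 102, 100, 104, 108, 101, 92, 90, 86, 85, 88, 85, 88, 93, 94, 91, 98, 97, 95, 96, 97, 94, 86, 94, 113, 125, 132, 135, 135, 135, 133]
col305 V [137, 137, 135, 136, 136, 136, 135, 132, 127, 98, 77, 83, 97, 116, 127, 128, 123, 106, 91, 83, 85, 87, 92, 96, 95, 89, 87, 89, 96, 96, 71, 57, 60, 90, 80, 78, 73, 70, 63, 58]
```

```bash
python3 -c "
from plant import ticket,r
print(r.state()['position'],r.state()['grasp_force'],ticket.hand_in())"
```

```text
the job is handed in; nothing more can be done
[ 0.51527714 -0.01150932  0.14017066] 34.998113103210926 None
```

I put the red and blue holders in the two empty tray cells and handed the job in at about 24 s. By my measurements the loupe was held level, its lens within about 2 mm of centre over the red holder and at the pointer height of about 0.158 m; the hand-in returned no verdict.

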